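# Solvent bottles into their colour-coded spill cups

### The arm

A 7-joint arm with a two-finger parallel gripper is mounted at the origin on the work surface. World frame = base frame: x ahead of the robot, y to its left, z up, the work surface at z = 0. Lengths are in m, angles in rad, forces in N, time in s.
With the tool pointing down it reaches from about 0.425 to 1.025 m from the base axis. Payload 9.4 kg.
Tool frame: the origin (TCP) lies at the very end of the fingers, on their centre line; the grasp point (between the pads) lies 19 mm behind it; z points along the fingers, y is the line along which they close (so a half turn about z gives the same grasp; the last joint's range is limited). The gripper opens to 93 mm and grips with 3 to 60 N. Pads are 15 mm wide; open, the fingers measure 128 mm over their backs; the gripper's body (75 mm by 188 mm) begins 65 mm behind the grasp point.
Start: joints at [-1.369, 0.599, -0.003, 1.599, 0.002, 0.943, -0.08], TCP at [0.2, 0.697, 0.219] pointing down, gripper open.
Joint ranges: [-2.57, 2.57], [-0.35, 1.97], [-1.29, 1.29], [0.11, 2.56], [-1.05, 4.19], [0.11, 1.86], [-2.63, 2.63]. Speed limits (rad/s): [2.22, 2.22, 3.01, 3.01, 3.14, 3.14, 3.14].

### API

Orientations are given as a unit quaternion [x, y, z, w].
In Python, from cell import robot, imaging gives the robot as it stands.
- The arm moves only by the shell command python3 -m jog 'ROWS' [FORCE]. ROWS is a JSON object whose one key "plan" holds a list of rows, each a list of 3 entries, a list of its own where there are three numbers: the shift along the tool's x, y, z in units of 25 mm (1.0 is 25 mm), then the turn, a rotation vector about the tool's x, y, z in units of 5 degrees (1.0 is 5 degrees), then the finger opening in mm, from 0 to 93. A call has 1 to 20 rows; each row shifts and turns the commanded pose from where the row before left it, along the tool's axes as they then stand; what a row does not reach is not made up. A row lasts 1/12 s, in which the tool goes at most 41.7 mm and 7.16 degrees, less where a joint would pass 70% of its speed; a pose out of reach is approached as far as the arm can. A call is refused whole if a number of a shift passes 1 or a number of a turn 1, either way. A call with a gripper value outside its range is refused whole. The fingers move at their own pace and stop on an object; FORCE is the grip in N (left out, the last holds). Time passes only in rows, so rows that do not move let the fingers close. It gives the time, the measured TCP pose, the force, the opening and the grip force at its end, in the units of the state.
- robot.get_state(): the state, without advancing time (a new reading comes with each control period).
- imaging.read_camera(name): name is "scene" or "top" or "wrist"; returns the picture (400x640x3 uint8, red, green, blue); there is no depth.
- imaging.camera_info(name): a dict with "K" (3x3 intrinsics, pixels), "view" (4x4, takes a point from world to camera coordinates). Camera axes: x right, y up, looking along -z (the intrinsics and any distortion apply to the point x, -y, -z); pixel columns grow to the right and rows downward; lengths in m; the calibration is good to about 2 mm. The wrist camera is an equidistant fisheye: a pixel r from the principal point sees the ray r / f radians off the axis. A picture is of the moment at which its call begins: read the wrist's pose just before it. camera_info takes no time and is no camera call; for the wrist camera it gives the pose at the moment of the call.
- robot.job_done(): hands the job in; it is judged then, once.
The state is a dict: "time_s": time; "joint_pos": joint angles; "dq": joint speeds; "tau": joint torques, N m; "tcp_pos": TCP position; "orientation": TCP orientation; "wrist_force": force on the tool from outside, world axes, zero at the start; "wrist_torque": the same for the moment, N m; "gripper_width": finger opening in m; "grip_force": force on a finger pad.
Only numpy, scipy, OpenCV 4.12 (cv2) and the standard library are available. Lean on these libraries where they do the work, as an engineer would, in place of code of your own. Each camera call takes 0.05 s, during which the arm holds its last target. There are 200 camera calls.

### The job

Put the red-, yellow-, green- and white-capped solvent bottles away: stand each one upright on the floor of the spill cup whose colour matches its cap, in any order, and let go of it. Set the bottles down gently without dropping them or tipping any over, and leave the blue-capped bottle and the vial rack where they are.

Things in the scene. Friction and masses are not known exactly. Their poses are not given: they have to be found in the camera images.
- red_bottle: Amber bottle with a red screw cap, upright and loose on the bench, 90 to 180 g, round. Body 46 mm diameter up to 56 mm above the foot, then a 26 mm neck; cap a 34 mm diameter cylinder from 72 to 100 mm above the foot (full height 100): grip the cap from above. Origin: centre of the foot's underside; z up the bottle.
- red_cup: Low round spill cup with a red wall and a black floor, open at the top, fixed to the bench: 74 mm outside and 66 mm inside diameter, 4 mm wall, 14 mm high, its inner floor 4 mm above the bench. A bottle stands in it with about 10 mm to spare all round. Origin: centre of the underside, on the bench; z up.
- yellow_bottle: Amber bottle with a yellow screw cap, upright and loose on the bench, 90 to 180 g, round. Body 46 mm diameter up to 56 mm above the foot, then a 26 mm neck; cap a 34 mm diameter cylinder from 72 to 100 mm above the foot (full height 100): grip the cap from above. Origin: centre of the foot's underside; z up the bottle.
- yellow_cup: Low round spill cup with a yellow wall and a black floor, open at the top, fixed to the bench: 74 mm outside and 66 mm inside diameter, 4 mm wall, 14 mm high, its inner floor 4 mm above the bench. A bottle stands in it with about 10 mm to spare all round. Origin: centre of the underside, on the bench; z up.
- green_bottle: Amber bottle with a green screw cap, upright and loose on the bench, 90 to 180 g, round. Body 46 mm diameter up to 56 mm above the foot, then a 26 mm neck; cap a 34 mm diameter cylinder from 72 to 100 mm above the foot (full height 100): grip the cap from above. Origin: centre of the foot's underside; z up the bottle.
- green_cup: Low round spill cup with a green wall and a black floor, open at the top, fixed to the bench: 74 mm outside and 66 mm inside diameter, 4 mm wall, 14 mm high, its inner floor 4 mm above the bench. A bottle stands in it with about 10 mm to spare all round. Origin: centre of the underside, on the bench; z up.
- white_bottle: Amber bottle with a white screw cap, upright and loose on the bench, 90 to 180 g, round. Body 46 mm diameter up to 56 mm above the foot, then a 26 mm neck; cap a 34 mm diameter cylinder from 72 to 100 mm above the foot (full height 100): grip the cap from above. Origin: centre of the foot's underside; z up the bottle.
- white_cup: Low round spill cup with a white wall and a black floor, open at the top, fixed to the bench: 74 mm outside and 66 mm inside diameter, 4 mm wall, 14 mm high, its inner floor 4 mm above the bench. A bottle stands in it with about 10 mm to spare all round. Origin: centre of the underside, on the bench; z up.
- blue_bottle: Amber bottle with a blue screw cap, upright and loose on the bench, 90 to 180 g, round. Body 46 mm diameter up to 56 mm above the foot, then a 26 mm neck; cap a 34 mm diameter cylinder from 72 to 100 mm above the foot (full height 100): grip the cap from above. Origin: centre of the foot's underside; z up the bottle. No blue cup exists: it stays put.
- vial_rack: Blue rack of sample vials, 190 x 100 mm (x by y) and 34 mm high (44 mm with the vials' caps), loose on the bench at the left of the work, 400 g. It stays where it is. Origin: centre of the underside; x along its long side, z up.
Mind the look-alikes: they are no part of the job. Leave any pink or turquoise look-alike of the green_cup alone. What is shaped like the red_bottle but pink is not meant.

How it is judged:
By the outcome, as a careful person would: the job done as asked, in the order asked, and still so for the second after the job is handed in, with the robot touching nothing.
It also fails if it takes over 112 s, if anything falls off the work surface, if the arm or the gripper's body presses on something with over 40 N, if the wrist force passes 120 N, or if a joint passes its speed limit or range.

## Working session

There is one attempt and no reset: what is moved stays moved. The work goes in short steps, Python scripts to look and compute and a shell command to move; the robot and the scene stay as the last step left them, time stands still between calls to the robot, and variables do not carry over. Pictures are saved under pics/ and viewed, at most 14 in all, crops included, and the job is handed in when it is done.

```bash
mkdir -p pics; ls
python3 - <<'E'
from cell import robot, imaging
import cv2,numpy as np
np.set_printoptions(precision=4,suppress=True)
for n in ("top","scene"):
    im=imaging.read_camera(n); cv2.imwrite(f"pics/{n}0.png",im[:,:,::-1]); c=imaging.camera_info(n); print(n,c)
s=robot.get_state(); print(s)
E
```

```text
pics
top {'K': array([[439.6002,   0.    , 320.0354],
       [  0.    , 439.6002, 195.1717],
       [  0.    ,   0.    ,   1.    ]]), 'view': array([[-0.0087, -0.9999, -0.0127,  0.0862],
       [ 0.9975, -0.0096,  0.0707, -0.5004],
       [-0.0708, -0.012 ,  0.9974, -1.2065],
       [ 0.    ,  0.    ,  0.    ,  1.    ]])}
scene {'K': array([[403.1622,   0.    , 322.8074],
       [  0.    , 403.1622, 198.5025],
       [  0.    ,   0.    ,   1.    ]]), 'view': array([[ 0.2534,  0.9673,  0.0071, -0.1783],
       [-0.7239,  0.1847,  0.6647,  0.2907],
       [ 0.6417, -0.1736,  0.7471, -1.4738],
       [ 0.    ,  0.    ,  0.    ,  1.    ]])}
{'time_s': 0.1, 'joint_pos': array([-1.3687,  0.6001, -0.0025,  1.6   ,  0.0018,  0.9429, -0.0798]), 'dq': array([ 0.0003, -0.0017,  0.0008, -0.0006, -0.0002,  0.0001, -0.0003]), 'tau': array([  0.0051, -76.6553,   1.5021, -25.2935,  -0.0524,   0.0136,
         0.0001]), 'tcp_pos': array([0.1994, 0.6966, 0.2179]), 'orientation': array([ 0.1389,  0.9903, -0.0007, -0.    ]), 'wrist_force': array([ 0.1306, -0.7619,  0.3892]), 'wrist_torque': array([ 0.0008, -0.    ,  0.0302]), 'grip_force': 0.0, 'gripper_width': 0.09286692936947653}
```

View pics/top0.png

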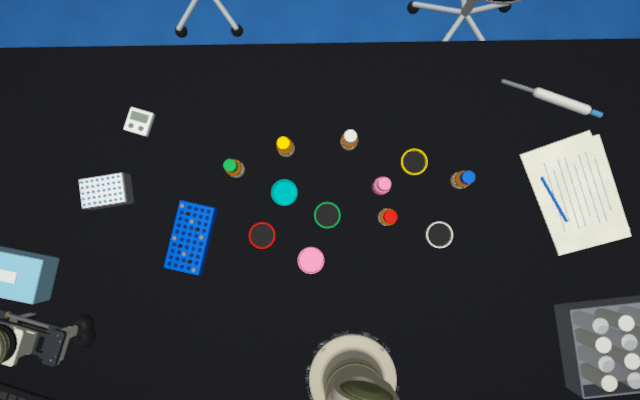

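View pics/scene0.png

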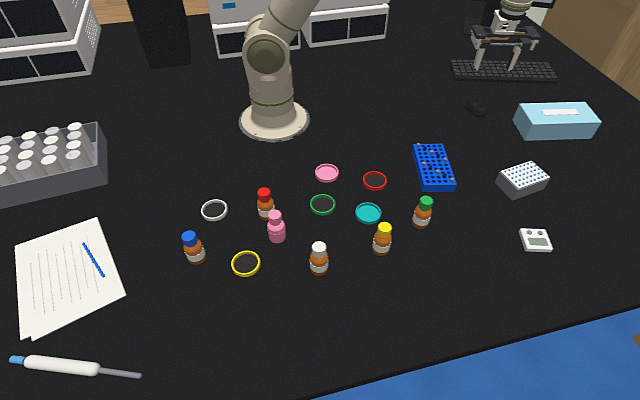

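The caps in the top view are red (390,217), green (232,166), yellow (285,143), white (350,136) and blue (468,177), which stays put. The cups are the black-floored rings: red (262,235), green (327,215), yellow (414,161) and white (439,235).

The look-alikes to leave alone are the pink bottle (382,185), the pink disc (311,260) and the turquoise disc (284,192). They don't match because of their pink or turquoise colour, and the discs have no black floor.

Next I'll measure the positions and check one enlarged crop.

```bash
cat > h.py <<'E'
import cv2,numpy as np
from cell import robot, imaging
np.set_printoptions(precision=4,suppress=True)
def ray(cam,px):
    c=imaging.camera_info(cam);K=c["K"];V=c["view"];R=V[:3,:3]
    d=np.array([(px[0]-K[0,2])/K[0,0],-(px[1]-K[1,2])/K[1,1],-1.])
    return -R.T@V[:3,3],R.T@d
def onplane(cam,px,z):
    o,d=ray(cam,px); return o+d*(z-o[2])/d[2]
def two(p,q):
    (a,u),(b,v)=ray("top",p),ray("scene",q)
    t=np.linalg.lstsq(np.c_[u,-v],b-a,rcond=None)[0]
    A,B=a+u*t[0],b+v*t[1]; return (A+B)/2,np.linalg.norm(A-B)
def mask(im,col):
    h,s,v=[x.astype(int) for x in cv2.split(cv2.cvtColor(im,cv2.COLOR_RGB2HSV))]
    m={"red":((h<4)|(h>176))&(s>190)&(v>90),"yellow":(h>22)&(h<34)&(s>180)&(v>110),
       "green":(h>55)&(h<80)&(s>120)&(v>70),"white":(s<40)&(v>120),"blue":(h>100)&(h<118)&(s>150)&(v>120)}[col]
    return m.astype(np.uint8)
def blobs(im,col,lo=12):
    m=cv2.morphologyEx(mask(im,col),cv2.MORPH_CLOSE,np.ones((3,3)))
    out=[]
    for c in cv2.findContours(m,cv2.RETR_EXTERNAL,cv2.CHAIN_APPROX_NONE)[0]:
        if len(c)<lo: continue
        (x,y),r=cv2.minEnclosingCircle(c); bx=cv2.boundingRect(c)
        e=cv2.fitEllipse(c); out.append((np.array(e[0]),np.array(e[1]),bx))
    return out
E
python3 - <<'E'
from h import *
im=cv2.cvtColor(cv2.imread("pics/top0.png"),cv2.COLOR_BGR2RGB)
sc=cv2.cvtColor(cv2.imread("pics/scene0.png"),cv2.COLOR_BGR2RGB)
for col in("red","yellow","green","white","blue"):
    for nm,i in(("top",im),("scene",sc)):
        for e,ax,bx in blobs(i,col):
            if nm=="top" and not(215<e[0]<490 and 110<e[1]<290): continue
            if nm=="scene" and not(170<e[0]<450 and 140<e[1]<300): continue
            print(col,nm,e,ax,bx,"z.014",onplane(nm,e,.014)[:2],"z.1",onplane(nm,e,.1)[:2])
cv2.imwrite("pics/crop1.png",cv2.resize(cv2.cvtColor(im[115:285,150:490],cv2.COLOR_RGB2BGR),None,fx=2.35,fy=2.35,interpolation=cv2.INTER_CUBIC))
E
```

```text
red top [261.6432 234.9283] [26.225  26.5651] (248, 222, 28, 27) z.014 [0.3921 0.2451] z.1 [0.3937 0.2326]
red top [390.4309 216.0845] [11.0488 13.3015] (384, 211, 14, 12) z.014 [ 0.4413 -0.1136] z.1 [ 0.4394 -0.1009]
red scene [263.7206 194.2565] [12.4218 14.8467] (257, 187, 14, 16) z.014 [ 0.3723 -0.0963] z.1 [ 0.4519 -0.1002]
red scene [374.2416 180.342 ] [18.8453 23.6055] (363, 171, 24, 20) z.014 [0.3991 0.2445] z.1 [0.4761 0.2078]
yellow top [413.85   161.2897] [26.2201 26.5546] (401, 148, 27, 27) z.014 [ 0.5942 -0.1822] z.1 [ 0.5816 -0.1647]
yellow top [282.9297 142.8401] [13.1542 14.1082] (276, 136, 15, 15) z.014 [0.6506 0.1851] z.1 [0.634  0.1768]
yellow scene [245.2165 263.1685] [25.248  28.7452] (231, 250, 29, 27) z.014 [ 0.6001 -0.1813] z.1 [ 0.6579 -0.177 ]
yellow scene [383.9894 229.319 ] [13.5558 16.0171] (377, 222, 15, 16) z.014 [0.5859 0.2069] z.1 [0.645  0.1739]
green top [326.8478 214.616 ] [26.4145 26.7831] (314, 201, 27, 28) z.014 [0.447  0.0631] z.1 [0.4447 0.0634]
green top [229.4042 164.8168] [12.641  13.7835] (223, 158, 14, 14) z.014 [0.5897 0.3362] z.1 [0.577
[... 883 characters left out ...]
845] z.1 [0.6786 0.1536]
white scene [420.3835 219.9304] [ 9.9717 15.2555] (413, 215, 17, 11) z.014 [0.58   0.3191] z.1 [0.6397 0.2753]
white scene [262.9737 212.8869] [ 6.4107 10.1338] (258, 209, 11, 8) z.014 [ 0.4435 -0.1099] z.1 [ 0.5164 -0.1125]
white scene [213.6655 209.4764] [20.9077 25.7262] (201, 199, 26, 22) z.014 [ 0.3955 -0.246 ] z.1 [ 0.473  -0.2355]
blue top [468.2095 176.658 ] [12.4647 13.6077] (461, 170, 15, 14) z.014 [ 0.5493 -0.3325] z.1 [ 0.5399 -0.3045]
blue scene [188.7413 237.6673] [13.5141 16.0538] (181, 230, 16, 17) z.014 [ 0.4804 -0.3197] z.1 [ 0.5497 -0.3021]
blue scene [434.1708 167.7644] [34.7008 58.6364] (413, 143, 44, 49) z.014 [0.3933 0.4492] z.1 [0.471  0.3929]
```

View pics/crop1.png

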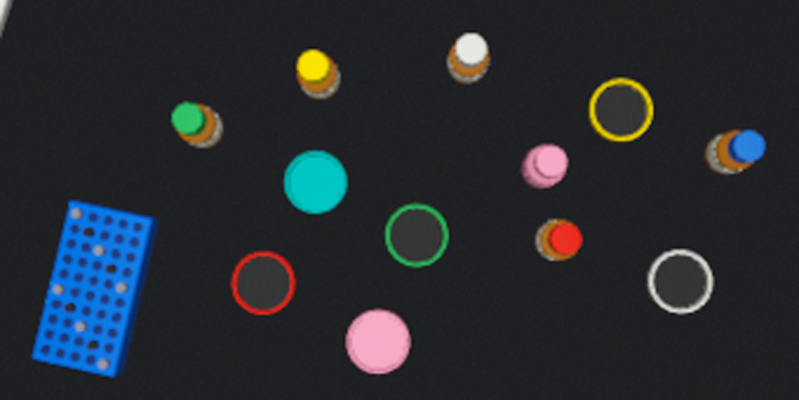

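The crop confirms the naming. The two views agree to about 2 mm: green bottle (.578,.319), yellow (.635,.178), white (.6525,.001), red (.4393,-.1007). The cup centres come from the top view, and every point is within reach. I'll square the tool first, then go for green.

```bash
cat > go.py <<'E'
import sys,numpy as np
from cell import robot
from scipy.spatial.transform import Rotation as R
T=dict(gb=(.578,.319),yb=(.635,.178),wb=(.6525,.001),rb=(.4393,-.1007),
 gc=(.447,.0631),yc=(.5942,-.1822),wc=(.3898,-.2471),rc=(.3921,.2451))
s=robot.get_state(); Q=R.from_quat(s["orientation"])
t=np.array([*T[sys.argv[1]],float(sys.argv[2])])
print("units to go",np.round(Q.inv().apply(t-s["tcp_pos"])/.025,2),"turn",np.round(np.degrees((Q.inv()*R.from_quat([0,1,0,0])).as_rotvec())/5,2),
 "tcp",s["tcp_pos"].round(4),"F",s["wrist_force"].round(1),"w",round(s["gripper_width"],4),"grip",round(s["grip_force"],1),"j7",round(s["joint_pos"][6],2),"t",round(s["time_s"],2))
E
python3 -m jog '{"plan":[[[-0.5,-0.5,0],[0,0,-0.8],70],[[-0.5,-0.5,0],[0,0,-0.8],70],[[-0.5,-0.5,0],[0,0,-0.8],70],[[-0.5,-0.5,0],[0,0,-0.8],70],[[-0.9,-0.9,0],[0,0,0],70],[[-0.9,-0.9,0],[0,0,0],70],[[-0.9,-0.9,0],[0,0,0],70],[[-0.9,-0.9,0],[0,0,0],70],[[-0.9,-0.9,0],[0,0,0],70],[[-0.9,-0.9,0],[0,0,0],70],[[-0.5,-0.5,0],[0,0,0],70],[[0,0,0],[0,0,0],70],[[0,0,0],[0,0,0],70]]}' 20; python3 go.py gb 0.2
```

```text
time_s: 1.18
tcp_pos: [0.3883, 0.491, 0.2185]
orientation: [0.001, 1.0, -0.0, -0.0]
wrist_force: [-0.7, 0.9, -0.3]
gripper_width: 0.07
grip_force: 0.0
units to go [-7.6  -6.87  0.74] turn [-0.   -0.   -0.02] tcp [0.3883 0.491  0.2185] F [-0.7  0.9 -0.3] w 0.07 grip 0.0 j7 0.52 t 1.18
```

```bash
python3 -m jog '{"plan":[[[-0.8,-0.7,0],[0,0,0],70],[[-0.8,-0.7,0],[0,0,0],70],[[-0.8,-0.7,0],[0,0,0],70],[[-0.8,-0.7,0],[0,0,0],70],[[-0.8,-0.7,0],[0,0,0],70],[[-0.8,-0.7,0],[0,0,0],70],[[-0.8,-0.7,0],[0,0,0],70],[[-0.8,-0.7,0],[0,0,0],70],[[-0.8,-0.8,0.4],[0,0,0],70],[[-0.4,-0.4,0.4],[0,0,0],70],[[0,-0.1,0],[0,0,0],70],[[0,0,0],[0,0,0],70],[[0,0,0],[0,0,0],70]]}'; python3 go.py gb 0.069
python3 - <<'E'
from h import *
w=imaging.read_camera("wrist"); cv2.imwrite("pics/w1.png",w[:,:,::-1]); print(imaging.camera_info("wrist"))
E
```

```text
time_s: 2.27
tcp_pos: [0.576, 0.3215, 0.1985]
orientation: [-0.001, 1.0, 0.0, -0.001]
wrist_force: [0.4, 0.3, 0.6]
gripper_width: 0.0698
grip_force: 0.0
units to go [-0.09 -0.1   5.18] turn [ 0.01 -0.02  0.03] tcp [0.576  0.3215 0.1985] F [0.4 0.3 0.6] w 0.0698 grip 0.0 j7 0.93 t 2.27
{'K': array([[309.7069,   0.    , 317.622 ],
       [  0.    , 309.7069, 200.8956],
       [  0.    ,   0.    ,   1.    ]]), 'view': array([[-0.0045,  1.    ,  0.0021, -0.3201],
       [-0.9696, -0.0038, -0.2446,  0.5851],
       [-0.2445, -0.0031,  0.9696, -0.2281],
       [ 0.    ,  0.    ,  0.    ,  1.    ]])}
```

View pics/w1.png

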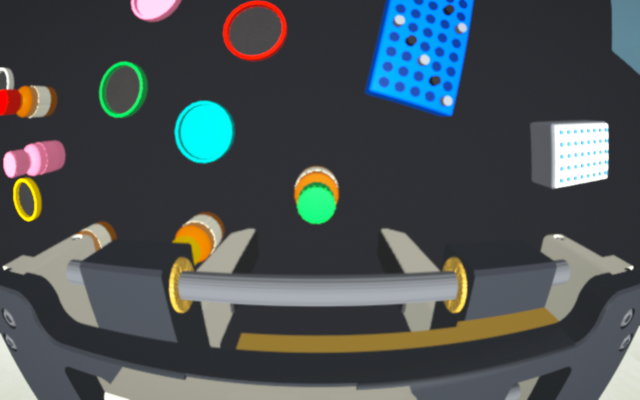

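The wrist view shows the green cap at (316,204), centred between the fingers. Its near-axis ray lands at about (.578,.320), which agrees with the earlier measurement. I'll descend, grip and lift.

```bash
python3 -m jog '{"plan":[[[-0.1,-0.1,0.5],[0,0,0],70],[[0,0,0.6],[0,0,0],70],[[0,0,0.6],[0,0,0],70],[[0,0,0.6],[0,0,0],70],[[0,0,0.6],[0,0,0],70],[[0,0,0.6],[0,0,0],70],[[0,0,0.6],[0,0,0],70],[[0,0,0.5],[0,0,0],70],[[0,0,0.4],[0,0,0],70],[[0,0,0.2],[0,0,0],70],[[0,0,0],[0,0,0],70],[[0,0,0],[0,0,0],70]]}' 20; python3 go.py gb 0.069
python3 -m jog '{"plan":[[[0,0,0],[0,0,0],20],[[0,0,0],[0,0,0],20],[[0,0,0],[0,0,0],20],[[0,0,0],[0,0,0],20],[[0,0,0],[0,0,0],20],[[0,0,0],[0,0,0],20],[[0,0,0],[0,0,0],20],[[0,0,0],[0,0,0],20]]}' 20; python3 go.py gc 0.195
```

```text
time_s: 3.32
tcp_pos: [0.5802, 0.3171, 0.0687]
orientation: [-0.0, 1.0, 0.0, 0.0]
wrist_force: [-0.2, -0.6, -0.1]
gripper_width: 0.0701
grip_force: 0.0
units to go [ 0.09  0.07 -0.01] turn [0.   0.   0.01] tcp [0.5802 0.3171 0.0687] F [-0.2 -0.6 -0.1] w 0.0701 grip 0.0 j7 0.92 t 3.32
time_s: 3.98
tcp_pos: [0.5802, 0.317, 0.0687]
orientation: [-0.0, 1.0, 0.0, 0.0]
wrist_force: [0.2, 1.1, 0.7]
gripper_width: 0.0337
grip_force: 20.0
units to go [  5.33 -10.15  -5.05] turn [0.   0.   0.01] tcp [0.5802 0.317  0.0687] F [0.2 1.1 0.7] w 0.0337 grip 20.0 j7 0.92 t 3.98
```

```bash
python3 -m jog '{"plan":[[[0,0,-0.2],[0,0,0],20],[[0,0,-0.4],[0,0,0],20],[[0,0,-0.6],[0,0,0],20],[[0,0,-0.6],[0,0,0],20],[[0,0,-0.6],[0,0,0],20],[[0,0,-0.6],[0,0,0],20],[[0,0,-0.6],[0,0,0],20],[[0,0,-0.6],[0,0,0],20],[[0,0,-0.5],[0,0,0],20],[[0,0,-0.3],[0,0,0],20]]}' 25; python3 -m jog '{"plan":[[[0.2,-0.3,0],[0,0,0],20],[[0.3,-0.6,0],[0,0,0],20],[[0.4,-0.8,0],[0,0,0],20],[[0.4,-0.8,0],[0,0,0],20],[[0.4,-0.8,0],[0,0,0],20],[[0.4,-0.8,0],[0,0,0],20],[[0.4,-0.8,0],[0,0,0],20],[[0.4,-0.8,0],[0,0,0],20],[[0.4,-0.8,0],[0,0,0],20],[[0.4,-0.8,0],[0,0,0],20],[[0.4,-0.8,0],[0,0,0],20],[[0.4,-0.8,0],[0,0,0],20],[[0.4,-0.6,0],[0,0,0],20],[[0.3,-0.4,0],[0,0,0],20],[[0.1,-0.2,0],[0,0,0],20],[[0,0,0],[0,0,0],20],[[0,0,0],[0,0,0],20]]}'; python3 go.py gc 0.075
```

```text
time_s: 4.82
tcp_pos: [0.5806, 0.3171, 0.1959]
orientation: [-0.0, 1.0, 0.001, 0.001]
wrist_force: [0.1, 0.1, -1.4]
gripper_width: 0.0339
grip_force: 25.0
time_s: 6.23
tcp_pos: [0.4482, 0.0648, 0.1937]
orientation: [-0.0, 1.0, 0.0, 0.0]
wrist_force: [0.5, 0.3, -0.5]
gripper_width: 0.0338
grip_force: 25.0
units to go [ 0.05 -0.07  4.75] turn [0.   0.01 0.01] tcp [0.4482 0.0648 0.1937] F [ 0.5  0.3 -0.5] w 0.0338 grip 25.0 j7 1.25 t 6.23
```

```bash
python3 -m jog '{"plan":[[[0,0,0.3],[0,0,0],20],[[0,-0.1,0.5],[0,0,0],20],[[0,0,0.6],[0,0,0],20],[[0,0,0.6],[0,0,0],20],[[0,0,0.6],[0,0,0],20],[[0,0,0.6],[0,0,0],20],[[0,0,0.5],[0,0,0],20],[[0,0,0.4],[0,0,0],20],[[0,0,0.3],[0,0,0],20],[[0,0,0.2],[0,0,0],20],[[0,0,0.1],[0,0,0],20],[[0,0,0],[0,0,0],20],[[0,0,0.03],[0,0,0],20],[[0,0,0.03],[0,0,0],20],[[0,0,0],[0,0,0],20],[[0,0,0],[0,0,0],20]]}'; python3 go.py gc 0.0727
```

```text
time_s: 7.57
tcp_pos: [0.448, 0.0619, 0.075]
orientation: [-0.0, 1.0, 0.0, 0.0]
wrist_force: [-0.3, 0.1, -1.2]
gripper_width: 0.0336
grip_force: 25.0
units to go [0.04 0.05 0.09] turn [0.   0.01 0.  ] tcp [0.448  0.0619 0.075 ] F [-0.3  0.1 -1.2] w 0.0336 grip 25.0 j7 1.22 t 7.57
```

```bash
python3 -m jog '{"plan":[[[0,0,0.03],[0,0,0],20],[[0,0,0.03],[0,0,0],20],[[0,0,0.03],[0,0,0],20],[[0,0,0],[0,0,0],20],[[0,0,0],[0,0,0],20]]}'; python3 go.py gc 0.0727
```

```text
time_s: 7.98
tcp_pos: [0.448, 0.0621, 0.0725]
orientation: [-0.0, 1.0, 0.0, 0.0]
wrist_force: [0.1, 1.6, 2.5]
gripper_width: 0.0338
grip_force: 25.0
units to go [ 0.04  0.04 -0.01] turn [0.   0.01 0.01] tcp [0.448  0.0621 0.0725] F [0.1 1.6 2.5] w 0.0338 grip 25.0 j7 1.22 t 7.98
```

The force changed sign, so the bottle is standing on the cup floor. I'll open, rise and go to yellow.

```bash
python3 -m jog '{"plan":[[[0,0,0],[0,0,0],40],[[0,0,0],[0,0,0],55],[[0,0,0],[0,0,0],70],[[0,0,0],[0,0,0],70],[[0,0,0],[0,0,0],70],[[0,0,-0.2],[0,0,0],70],[[0,0,-0.5],[0,0,0],70],[[0,0,-0.8],[0,0,0],70],[[0,0,-0.9],[0,0,0],70],[[0,0,-0.9],[0,0,0],70],[[0,0,-0.9],[0,0,0],70],[[0,0,-0.6],[0,0,0],70],[[0,0,-0.2],[0,0,0],70]]}'; python3 -m jog '{"plan":[[[-0.4,0.3,0],[0,0,0],70],[[-0.8,0.5,0],[0,0,0],70],[[-0.8,0.5,0],[0,0,0],70],[[-0.8,0.5,0],[0,0,0],70],[[-0.8,0.5,0],[0,0,0],70],[[-0.8,0.5,0],[0,0,0],70],[[-0.8,0.5,0],[0,0,0],70],[[-0.8,0.5,0],[0,0,0],70],[[-0.8,0.4,0],[0,0,0],70],[[-0.5,0.3,0],[0,0,0],70],[[-0.2,0.1,0],[0,0,0],70],[[0,0,0],[0,0,0],70],[[0,0,0],[0,0,0],70]]}'; python3 go.py yb 0.069
python3 - <<'E'
from h import *
im=imaging.read_camera("scene"); cv2.imwrite("pics/s2.png",cv2.resize(im[120:300,150:470,::-1],None,fx=2.4,fy=2.4))
E
```

```text
time_s: 9.07
tcp_pos: [0.4485, 0.0619, 0.1998]
orientation: [-0.0, 1.0, 0.0, 0.002]
wrist_force: [0.9, 0.0, -0.9]
gripper_width: 0.07
grip_force: 0.0
time_s: 10.15
tcp_pos: [0.6344, 0.1768, 0.196]
orientation: [-0.0, 1.0, -0.0, -0.001]
wrist_force: [-0.2, -0.6, -0.7]
gripper_width: 0.0705
grip_force: 0.0
units to go [-0.03  0.05  5.08] turn [-0.01 -0.02  0.01] tcp [0.6344 0.1768 0.196 ] F [-0.2 -0.6 -0.7] w 0.0705 grip 0.0 j7 1.17 t 10.15
```

View pics/s2.png

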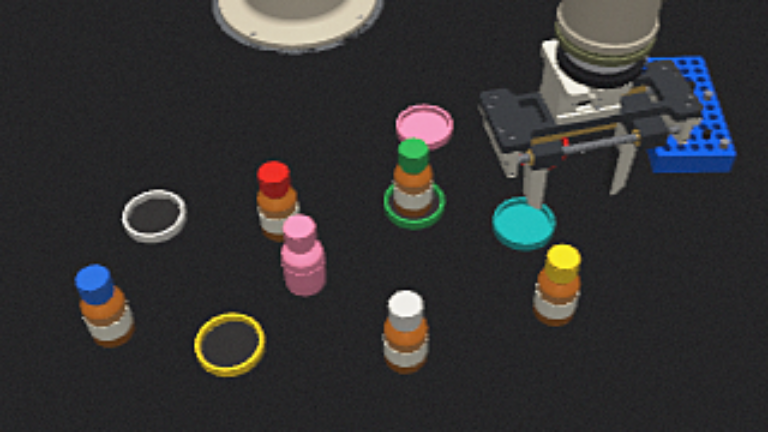

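The green bottle stands in its green cup at crop (413,185). The gripper is above the yellow cap at crop (563,263).

```bash
python3 -m jog '{"plan":[[[0,0,0.5],[0,0,0],70],[[0,0.1,0.6],[0,0,0],70],[[0,0,0.6],[0,0,0],70],[[0,0,0.6],[0,0,0],70],[[0,0,0.6],[0,0,0],70],[[0,0,0.6],[0,0,0],70],[[0,0,0.6],[0,0,0],70],[[0,0,0.4],[0,0,0],70],[[0,0,0.4],[0,0,0],70],[[0,0,0.2],[0,0,0],70],[[0,0,0],[0,0,0],70],[[0,0,0],[0,0,0],70]]}' 20; python3 go.py yb 0.069
python3 -m jog '{"plan":[[[0,0,0],[0,0,0],20],[[0,0,0],[0,0,0],20],[[0,0,0],[0,0,0],20],[[0,0,0],[0,0,0],20],[[0,0,0],[0,0,0],20],[[0,0,0],[0,0,0],20],[[0,0,0],[0,0,0],20],[[0,0,0],[0,0,0],20]]}' 25; python3 go.py yc 0.195
```

```text
time_s: 11.2
tcp_pos: [0.6352, 0.1794, 0.07]
orientation: [-0.0, 1.0, -0.0, 0.0]
wrist_force: [-0.1, 0.3, -0.2]
gripper_width: 0.07
grip_force: 0.0
units to go [ 0.01 -0.06  0.04] turn [-0.  0.  0.] tcp [0.6352 0.1794 0.07  ] F [-0.1  0.3 -0.2] w 0.07 grip 0.0 j7 1.14 t 11.2
time_s: 11.87
tcp_pos: [0.6353, 0.1795, 0.0701]
orientation: [-0.0, 1.0, 0.0, 0.0]
wrist_force: [0.4, 0.4, 1.3]
gripper_width: 0.0336
grip_force: 25.0
units to go [  1.65 -14.47  -5.  ] turn [0.   0.   0.01] tcp [0.6353 0.1795 0.0701] F [0.4 0.4 1.3] w 0.0336 grip 25.0 j7 1.14 t 11.87
```

```bash
python3 -m jog '{"plan":[[[0,0,-0.2],[0,0,0],20],[[0,0,-0.4],[0,0,0],20],[[0,0,-0.6],[0,0,0],20],[[0,0,-0.6],[0,0,0],20],[[0,0,-0.6],[0,0,0],20],[[0,0,-0.6],[0,0,0],20],[[0,0,-0.6],[0,0,0],20],[[0,0,-0.6],[0,0,0],20],[[0,0,-0.5],[0,0,0],20],[[0,0,-0.4],[0,0,0],20],[[0,0,-0.1],[0,0,0],20]]}' 25; python3 -m jog '{"plan":[[[0,-0.3,0],[0,0,0],20],[[0.1,-0.5,0],[0,0,0],20],[[0.1,-0.7,0],[0,0,0],20],[[0.1,-0.8,0],[0,0,0],20],[[0.1,-0.8,0],[0,0,0],20],[[0.1,-0.8,0],[0,0,0],20],[[0.1,-0.8,0],[0,0,0],20],[[0.1,-0.8,0],[0,0,0],20],[[0.1,-0.8,0],[0,0,0],20],[[0.1,-0.8,0],[0,0,0],20],[[0.1,-0.8,0],[0,0,0],20],[[0.1,-0.8,0],[0,0,0],20],[[0.1,-0.8,0],[0,0,0],20],[[0.1,-0.8,0],[0,0,0],20],[[0.1,-0.8,0],[0,0,0],20],[[0.1,-0.8,0],[0,0,0],20],[[0.1,-0.8,0],[0,0,0],20],[[0,-0.8,0],[0,0,0],20],[[0,-0.6,0],[0,0,0],20],[[0,-0.3,0],[0,0,0],20]]}';python3 -m jog '{"plan":[[[0,0,0],[0,0,0],20],[[0,0,0],[0,0,0],20]]}'; python3 go.py yc 0.0761
```

```text
time_s: 12.78
tcp_pos: [0.6359, 0.1797, 0.2021]
orientation: [-0.0, 1.0, 0.0, 0.001]
wrist_force: [0.4, -0.3, -0.2]
gripper_width: 0.0335
grip_force: 25.0
time_s: 14.45
tcp_pos: [0.594, -0.184, 0.1991]
orientation: [0.001, 1.0, -0.0, -0.001]
wrist_force: [-0.0, -0.2, -1.2]
gripper_width: 0.0334
grip_force: 25.0
time_s: 14.62
tcp_pos: [0.5951, -0.1803, 0.1995]
orientation: [-0.0, 1.0, 0.0, -0.0]
wrist_force: [-1.3, 0.8, -1.7]
gripper_width: 0.0337
grip_force: 25.0
units to go [ 0.03 -0.08  4.94] turn [ 0.01 -0.01  0.  ] tcp [ 0.5951 -0.1803  0.1995] F [-1.3  0.8 -1.7] w 0.0337 grip 25.0 j7 1.73 t 14.62
```

```bash
python3 -m jog '{"plan":[[[0,-0.1,0.3],[0,0,0],20],[[0,0,0.5],[0,0,0],20],[[0,0,0.6],[0,0,0],20],[[0,0,0.6],[0,0,0],20],[[0,0,0.6],[0,0,0],20],[[0,0,0.6],[0,0,0],20],[[0,0,0.6],[0,0,0],20],[[0,0,0.4],[0,0,0],20],[[0,0,0.3],[0,0,0],20],[[0,0,0.2],[0,0,0],20],[[0,0,0.1],[0,0,0],20],[[0,0,0],[0,0,0],20],[[0,0,0.04],[0,0,0],20],[[0,0,0.04],[0,0,0],20],[[0,0,0.04],[0,0,0],20],[[0,0,0],[0,0,0],20],[[0,0,0],[0,0,0],20]]}'; python3 go.py yc 0.0741
```

```text
time_s: 16.03
tcp_pos: [0.5955, -0.1831, 0.0771]
orientation: [-0.0, 1.0, -0.0, 0.0]
wrist_force: [-0.1, -0.2, -0.6]
gripper_width: 0.0336
grip_force: 25.0
units to go [0.05 0.04 0.12] turn [-0.  0.  0.] tcp [ 0.5955 -0.1831  0.0771] F [-0.1 -0.2 -0.6] w 0.0336 grip 25.0 j7 1.71 t 16.03
```

```bash
python3 -m jog '{"plan":[[[0,0,0.04],[0,0,0],20],[[0,0,0.04],[0,0,0],20],[[0,0,0.03],[0,0,0],20],[[0,0,0],[0,0,0],20],[[0,0,0],[0,0,0],20]]}'; python3 go.py yc 0.0741
```

```text
time_s: 16.45
tcp_pos: [0.5954, -0.183, 0.0741]
orientation: [-0.0, 1.0, 0.0, 0.0]
wrist_force: [-0.2, -1.1, -1.5]
gripper_width: 0.0335
grip_force: 25.0
units to go [ 0.05  0.03 -0.  ] turn [0.   0.   0.01] tcp [ 0.5954 -0.183   0.0741] F [-0.2 -1.1 -1.5] w 0.0335 grip 25.0 j7 1.71 t 16.45
```

No contact yet, so I'll go down another millimetre.

```bash
python3 -m jog '{"plan":[[[0,0,0.02],[0,0,0],20],[[0,0,0.02],[0,0,0],20],[[0,0,0],[0,0,0],20],[[0,0,0],[0,0,0],20]]}'; python3 go.py yc 0.0741
```

```text
time_s: 16.78
tcp_pos: [0.5955, -0.1831, 0.074]
orientation: [-0.0, 1.0, -0.0, 0.0]
wrist_force: [-2.1, 0.7, 8.1]
gripper_width: 0.0331
grip_force: 25.0
units to go [ 0.05  0.04 -0.01] turn [-0.    0.01  0.  ] tcp [ 0.5955 -0.1831  0.074 ] F [-2.1  0.7  8.1] w 0.0331 grip 25.0 j7 1.71 t 16.78
```

```bash
python3 -m jog '{"plan":[[[0,0,0],[0,0,0],40],[[0,0,0],[0,0,0],55],[[0,0,0],[0,0,0],70],[[0,0,0],[0,0,0],70],[[0,0,0],[0,0,0],70],[[0,0,-0.2],[0,0,0],70],[[0,0,-0.5],[0,0,0],70],[[0,0,-0.8],[0,0,0],70],[[0,0,-0.9],[0,0,0],70],[[0,0,-0.9],[0,0,0],70],[[0,0,-0.9],[0,0,0],70],[[0,0,-0.6],[0,0,0],70],[[0,0,-0.2],[0,0,0],70]]}'; python3 -m jog '{"plan":[[[-0.1,0.3,0],[0,0,0],70],[[-0.2,0.6,0],[0,0,0],70],[[-0.2,0.8,0],[0,0,0],70],[[-0.3,0.8,0],[0,0,0],70],[[-0.3,0.8,0],[0,0,0],70],[[-0.3,0.8,0],[0,0,0],70],[[-0.3,0.8,0],[0,0,0],70],[[-0.2,0.8,0],[0,0,0],70],[[-0.2,0.8,0],[0,0,0],70],[[-0.1,0.6,0],[0,0,0],70],[[-0.1,0.3,0],[0,0,0],70],[[0,0,0],[0,0,0],70],[[0,0,0],[0,0,0],70],[[0,0,0],[0,0,0],70]]}'; python3 go.py wb 0.069
```

```text
time_s: 17.87
tcp_pos: [0.5965, -0.1834, 0.202]
orientation: [-0.0, 1.0, -0.001, 0.002]
wrist_force: [1.2, -0.3, -0.3]
gripper_width: 0.0698
grip_force: 0.0
time_s: 19.03
tcp_pos: [0.6525, 0.0004, 0.198]
orientation: [0.001, 1.0, -0.0, -0.0]
wrist_force: [-0.6, 0.4, -0.0]
gripper_width: 0.07
grip_force: 0.0
units to go [-0.    0.03  5.16] turn [-0.01 -0.01 -0.01] tcp [6.525e-01 4.000e-04 1.980e-01] F [-0.6  0.4 -0. ] w 0.07 grip 0.0 j7 1.44 t 19.03
```

```bash
python3 -m jog '{"plan":[[[0,0,0.5],[0,0,0],70],[[0,0,0.6],[0,0,0],70],[[0,0,0.6],[0,0,0],70],[[0,0,0.6],[0,0,0],70],[[0,0,0.6],[0,0,0],70],[[0,0,0.6],[0,0,0],70],[[0,0,0.6],[0,0,0],70],[[0,0,0.5],[0,0,0],70],[[0,0,0.4],[0,0,0],70],[[0,0,0.2],[0,0,0],70],[[0,0,0],[0,0,0],70],[[0,0,0],[0,0,0],70]]}' 20; python3 go.py wb 0.069
python3 -m jog '{"plan":[[[0,0,0],[0,0,0],20],[[0,0,0],[0,0,0],20],[[0,0,0],[0,0,0],20],[[0,0,0],[0,0,0],20],[[0,0,0],[0,0,0],20],[[0,0,0],[0,0,0],20],[[0,0,0],[0,0,0],20],[[0,0,0],[0,0,0],20]]}' 25; python3 go.py wc 0.195
```

```text
time_s: 20.03
tcp_pos: [0.6529, 0.0018, 0.0682]
orientation: [-0.0, 1.0, -0.0, -0.0]
wrist_force: [-0.3, 0.2, 0.9]
gripper_width: 0.07
grip_force: 0.0
units to go [ 0.02 -0.03 -0.03] turn [-0. -0.  0.] tcp [0.6529 0.0018 0.0682] F [-0.3  0.2  0.9] w 0.07 grip 0.0 j7 1.42 t 20.03
time_s: 20.7
tcp_pos: [0.6529, 0.0021, 0.0683]
orientation: [-0.0, 1.0, 0.0, 0.0]
wrist_force: [-0.2, 0.8, 2.3]
gripper_width: 0.0333
grip_force: 25.0
units to go [10.53 -9.96 -5.07] turn [0.   0.   0.01] tcp [0.6529 0.0021 0.0683] F [-0.2  0.8  2.3] w 0.0333 grip 25.0 j7 1.42 t 20.7
```

```bash
python3 -m jog '{"plan":[[[0,0,-0.2],[0,0,0],20],[[0,0,-0.4],[0,0,0],20],[[0,0,-0.6],[0,0,0],20],[[0,0,-0.6],[0,0,0],20],[[0,0,-0.6],[0,0,0],20],[[0,0,-0.6],[0,0,0],20],[[0,0,-0.6],[0,0,0],20],[[0,0,-0.6],[0,0,0],20],[[0,0,-0.5],[0,0,0],20],[[0,0,-0.4],[0,0,0],20],[[0,0,-0.1],[0,0,0],20]]}' 25; python3 -m jog '{"plan":[[[0.3,-0.3,0],[0,0,0],20],[[0.5,-0.5,0],[0,0,0],20],[[0.6,-0.55,0],[0,0,0],20],[[0.6,-0.55,0],[0,0,0],20],[[0.6,-0.55,0],[0,0,0],20],[[0.6,-0.55,0],[0,0,0],20],[[0.6,-0.55,0],[0,0,0],20],[[0.6,-0.55,0],[0,0,0],20],[[0.6,-0.55,0],[0,0,0],20],[[0.6,-0.55,0],[0,0,0],20],[[0.6,-0.55,0],[0,0,0],20],[[0.6,-0.55,0],[0,0,0],20],[[0.6,-0.55,0],[0,0,0],20],[[0.6,-0.55,0],[0,0,0],20],[[0.6,-0.55,0],[0,0,0],20],[[0.6,-0.55,0],[0,0,0],20],[[0.6,-0.55,0],[0,0,0],20],[[0.5,-0.6,0],[0,0,0],20],[[0.2,-0.3,0],[0,0,0],20],[[0,0,0],[0,0,0],20]]}';python3 -m jog '{"plan":[[[0,0,0],[0,0,0],20],[[0,0,0],[0,0,0],20]]}'; python3 go.py wc 0.0723
```

```text
time_s: 21.62
tcp_pos: [0.6535, 0.0019, 0.2004]
orientation: [-0.0, 1.0, 0.0, 0.001]
wrist_force: [-0.2, 0.0, -0.8]
gripper_width: 0.0331
grip_force: 25.0
time_s: 23.28
tcp_pos: [0.3884, -0.2484, 0.1977]
orientation: [0.002, 1.0, -0.0, -0.001]
wrist_force: [-0.4, 0.1, -1.0]
gripper_width: 0.0337
grip_force: 25.0
time_s: 23.45
tcp_pos: [0.391, -0.2462, 0.198]
orientation: [-0.001, 1.0, 0.0, 0.0]
wrist_force: [0.6, -0.0, -0.6]
gripper_width: 0.0335
grip_force: 25.0
units to go [ 0.05 -0.04  5.03] turn [0.   0.   0.01] tcp [ 0.391  -0.2462  0.198 ] F [ 0.6 -0.  -0.6] w 0.0335 grip 25.0 j7 1.97 t 23.45
```

```bash
python3 -m jog '{"plan":[[[0,0,0.3],[0,0,0],20],[[0,0,0.5],[0,0,0],20],[[0,0,0.6],[0,0,0],20],[[0,0,0.6],[0,0,0],20],[[0,0,0.6],[0,0,0],20],[[0,0,0.6],[0,0,0],20],[[0,0,0.6],[0,0,0],20],[[0,0,0.4],[0,0,0],20],[[0,0,0.3],[0,0,0],20],[[0,0,0.2],[0,0,0],20],[[0,0,0.1],[0,0,0],20],[[0,0,0],[0,0,0],20],[[0,0,0.04],[0,0,0],20],[[0,0,0.04],[0,0,0],20],[[0,0,0.04],[0,0,0],20],[[0,0,0.04],[0,0,0],20],[[0,0,0],[0,0,0],20],[[0,0,0],[0,0,0],20]]}'; python3 go.py wc 0.0723
```

```text
time_s: 24.95
tcp_pos: [0.3905, -0.2469, 0.0742]
orientation: [-0.0, 1.0, -0.0, 0.0]
wrist_force: [0.7, 0.4, -1.3]
gripper_width: 0.0335
grip_force: 25.0
units to go [ 0.03 -0.01  0.08] turn [-0.  0.  0.] tcp [ 0.3905 -0.2469  0.0742] F [ 0.7  0.4 -1.3] w 0.0335 grip 25.0 j7 1.94 t 24.95
```

```bash
python3 -m jog '{"plan":[[[0,0,0.03],[0,0,0],20],[[0,0,0.03],[0,0,0],20],[[0,0,0.03],[0,0,0],20],[[0,0,0],[0,0,0],20],[[0,0,0],[0,0,0],20]]}'; python3 go.py wc 0.0723
```

```text
time_s: 25.37
tcp_pos: [0.3905, -0.2469, 0.0722]
orientation: [-0.0, 1.0, -0.0, 0.0]
wrist_force: [-2.0, 1.4, 5.8]
gripper_width: 0.0338
grip_force: 25.0
units to go [ 0.03 -0.01 -0.  ] turn [-0.    0.    0.01] tcp [ 0.3905 -0.2469  0.0722] F [-2.   1.4  5.8] w 0.0338 grip 25.0 j7 1.94 t 25.37
```

```bash
python3 -m jog '{"plan":[[[0,0,0],[0,0,0],40],[[0,0,0],[0,0,0],55],[[0,0,0],[0,0,0],70],[[0,0,0],[0,0,0],70],[[0,0,0],[0,0,0],70],[[0,0,-0.2],[0,0,0],70],[[0,0,-0.5],[0,0,0],70],[[0,0,-0.8],[0,0,0],70],[[0,0,-0.9],[0,0,0],70],[[0,0,-0.9],[0,0,0],70],[[0,0,-0.9],[0,0,0],70],[[0,0,-0.6],[0,0,0],70],[[0,0,-0.3],[0,0,0],70]]}'; python3 -m jog '{"plan":[[[-0.1,0.3,0],[0,0,0],70],[[-0.2,0.5,0],[0,0,0],70],[[-0.2,0.6,0],[0,0,0],70],[[-0.2,0.6,0],[0,0,0],70],[[-0.2,0.6,0],[0,0,0],70],[[-0.2,0.6,0],[0,0,0],70],[[-0.2,0.6,0],[0,0,0],70],[[-0.2,0.6,0],[0,0,0],70],[[-0.2,0.6,0],[0,0,0],70],[[-0.2,0.5,0],[0,0,0],70],[[-0.1,0.3,0],[0,0,0],70],[[0,0,0],[0,0,0],70],[[0,0,0],[0,0,0],70],[[0,0,0],[0,0,0],70]]}'; python3 go.py rb 0.069
python3 - <<'E'
from h import *
w=imaging.read_camera("wrist"); cv2.imwrite("pics/w2.png",w[:,:,::-1])
E
```

```text
time_s: 26.45
tcp_pos: [0.3909, -0.2472, 0.2016]
orientation: [-0.0, 1.0, -0.001, 0.001]
wrist_force: [-0.2, -0.5, 0.7]
gripper_width: 0.0701
grip_force: 0.0
time_s: 27.62
tcp_pos: [0.4399, -0.1024, 0.199]
orientation: [-0.0, 1.0, -0.0, -0.0]
wrist_force: [-0.4, -0.2, -0.3]
gripper_width: 0.0702
grip_force: 0.0
units to go [0.02 0.07 5.2 ] turn [-0.   -0.01  0.  ] tcp [ 0.4399 -0.1024  0.199 ] F [-0.4 -0.2 -0.3] w 0.0702 grip 0.0 j7 1.62 t 27.62
```

View pics/w2.png

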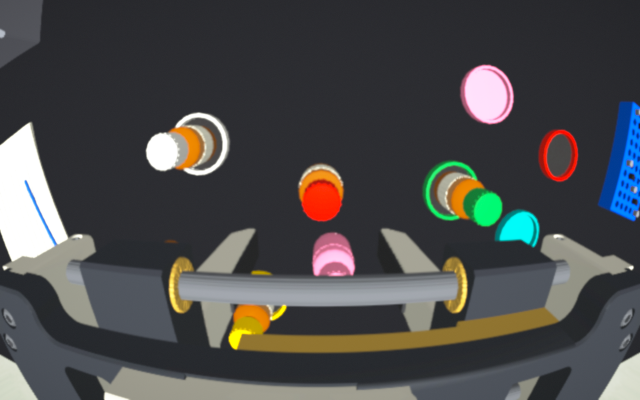

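The red cap (321,200) is centred between the fingers, with the pink bottle behind it at (333,255). White, green and yellow all stand in their cups.

```bash
python3 -m jog '{"plan":[[[0,0.07,0.5],[0,0,0],70],[[0,0,0.6],[0,0,0],70],[[0,0,0.6],[0,0,0],70],[[0,0,0.6],[0,0,0],70],[[0,0,0.6],[0,0,0],70],[[0,0,0.6],[0,0,0],70],[[0,0,0.6],[0,0,0],70],[[0,0,0.5],[0,0,0],70],[[0,0,0.4],[0,0,0],70],[[0,0,0.2],[0,0,0],70],[[0,0,0],[0,0,0],70],[[0,0,0],[0,0,0],70]]}' 20; python3 go.py rb 0.069
python3 -m jog '{"plan":[[[0,0,0],[0,0,0],20],[[0,0,0],[0,0,0],20],[[0,0,0],[0,0,0],20],[[0,0,0],[0,0,0],20],[[0,0,0],[0,0,0],20],[[0,0,0],[0,0,0],20],[[0,0,0],[0,0,0],20],[[0,0,0],[0,0,0],20]]}' 25; python3 go.py rc 0.195
```

```text
time_s: 28.67
tcp_pos: [0.4402, -0.1005, 0.0694]
orientation: [0.0, 1.0, -0.0, -0.0]
wrist_force: [0.4, -0.2, 0.4]
gripper_width: 0.07
grip_force: 0.0
units to go [ 0.04 -0.01  0.02] turn [-0. -0. -0.] tcp [ 0.4402 -0.1005  0.0694] F [ 0.4 -0.2  0.4] w 0.07 grip 0.0 j7 1.56 t 28.67
time_s: 29.33
tcp_pos: [0.4405, -0.1001, 0.0695]
orientation: [-0.0, 1.0, -0.0, 0.0]
wrist_force: [-0.3, 0.1, 1.2]
gripper_width: 0.0336
grip_force: 25.0
units to go [ 1.93 13.81 -5.02] turn [-0.    0.    0.01] tcp [ 0.4405 -0.1001  0.0695] F [-0.3  0.1  1.2] w 0.0336 grip 25.0 j7 1.56 t 29.33
```

```bash
python3 -m jog '{"plan":[[[0,0,-0.2],[0,0,0],20],[[0,0,-0.4],[0,0,0],20],[[0,0,-0.6],[0,0,0],20],[[0,0,-0.6],[0,0,0],20],[[0,0,-0.6],[0,0,0],20],[[0,0,-0.6],[0,0,0],20],[[0,0,-0.6],[0,0,0],20],[[0,0,-0.6],[0,0,0],20],[[0,0,-0.5],[0,0,0],20],[[0,0,-0.4],[0,0,0],20],[[0,0,-0.1],[0,0,0],20]]}' 25; python3 -m jog '{"plan":[[[0,0.3,0],[0,0,0],20],[[0,0.5,0],[0,0,0],20],[[0,0.6,0],[0,0,0],20],[[0,0.8,0],[0,0,0],20],[[0,0.8,0],[0,0,0],20],[[0,0.8,0],[0,0,0],20],[[0,0.8,0],[0,0,0],20],[[0,0.8,0],[0,0,0],20],[[0,0.8,0],[0,0,0],20],[[0,0.8,0],[0,0,0],20],[[0.1,0.8,0],[0,0,0],20],[[0.2,0.8,0],[0,0,0],20],[[0.3,0.8,0],[0,0,0],20],[[0.3,0.8,0],[0,0,0],20],[[0.3,0.8,0],[0,0,0],20],[[0.3,0.8,0],[0,0,0],20],[[0.2,0.8,0],[0,0,0],20],[[0.1,0.7,0],[0,0,0],20],[[0.1,0.4,0],[0,0,0],20],[[0,0.1,0],[0,0,0],20]]}';python3 -m jog '{"plan":[[[0,0,0],[0,0,0],20],[[0,0,0],[0,0,0],20]]}'; python3 go.py rc 0.0735
```

```text
time_s: 30.25
tcp_pos: [0.4406, -0.1002, 0.201]
orientation: [-0.0, 1.0, -0.0, 0.001]
wrist_force: [-0.7, -0.2, -1.1]
gripper_width: 0.0333
grip_force: 25.0
time_s: 31.92
tcp_pos: [0.3916, 0.2467, 0.1987]
orientation: [-0.002, 1.0, 0.0, -0.001]
wrist_force: [0.6, 0.6, -1.3]
gripper_width: 0.0338
grip_force: 25.0
time_s: 32.08
tcp_pos: [0.3925, 0.2439, 0.199]
orientation: [-0.0, 1.0, -0.001, -0.0]
wrist_force: [0.7, -0.0, -0.9]
gripper_width: 0.0339
grip_force: 25.0
units to go [0.01 0.05 5.02] turn [-0.01 -0.01  0.  ] tcp [0.3925 0.2439 0.199 ] F [ 0.7 -0.  -0.9] w 0.0339 grip 25.0 j7 0.79 t 32.08
```

```bash
python3 -m jog '{"plan":[[[0,0.05,0.3],[0,0,0],20],[[0,0,0.5],[0,0,0],20],[[0,0,0.6],[0,0,0],20],[[0,0,0.6],[0,0,0],20],[[0,0,0.6],[0,0,0],20],[[0,0,0.6],[0,0,0],20],[[0,0,0.6],[0,0,0],20],[[0,0,0.4],[0,0,0],20],[[0,0,0.3],[0,0,0],20],[[0,0,0.2],[0,0,0],20],[[0,0,0.1],[0,0,0],20],[[0,0,0],[0,0,0],20],[[0,0,0.04],[0,0,0],20],[[0,0,0.04],[0,0,0],20],[[0,0,0.04],[0,0,0],20],[[0,0,0.04],[0,0,0],20],[[0,0,0],[0,0,0],20],[[0,0,0],[0,0,0],20]]}'; python3 go.py rc 0.0735
```

```text
time_s: 33.58
tcp_pos: [0.3927, 0.2461, 0.0755]
orientation: [-0.0, 1.0, 0.0, 0.0]
wrist_force: [0.3, -0.4, -1.2]
gripper_width: 0.0338
grip_force: 25.0
units to go [ 0.02 -0.04  0.08] turn [0.   0.   0.01] tcp [0.3927 0.2461 0.0755] F [ 0.3 -0.4 -1.2] w 0.0338 grip 25.0 j7 0.71 t 33.58
```

```bash
python3 -m jog '{"plan":[[[0,0,0.03],[0,0,0],20],[[0,0,0.03],[0,0,0],20],[[0,0,0.03],[0,0,0],20],[[0,0,0],[0,0,0],20],[[0,0,0],[0,0,0],20]]}'; python3 go.py rc 0.0735
```

```text
time_s: 34.0
tcp_pos: [0.3928, 0.2463, 0.0734]
orientation: [-0.0, 1.0, 0.0, 0.0]
wrist_force: [-0.2, 1.1, 4.6]
gripper_width: 0.0334
grip_force: 25.0
units to go [ 0.03 -0.05 -0.  ] turn [0.01 0.01 0.01] tcp [0.3928 0.2463 0.0734] F [-0.2  1.1  4.6] w 0.0334 grip 25.0 j7 0.71 t 34.0
```

Contact. I'll release, rise, move clear to the left and check.

```bash
python3 -m jog '{"plan":[[[0,0,0],[0,0,0],40],[[0,0,0],[0,0,0],55],[[0,0,0],[0,0,0],70],[[0,0,0],[0,0,0],70],[[0,0,0],[0,0,0],70],[[0,0,-0.2],[0,0,0],70],[[0,0,-0.5],[0,0,0],70],[[0,0,-0.8],[0,0,0],70],[[0,0,-0.9],[0,0,0],70],[[0,0,-0.9],[0,0,0],70],[[0,0,-0.9],[0,0,0],70],[[0,0,-0.6],[0,0,0],70],[[0,0,-0.3],[0,0,0],70]]}'; python3 -m jog '{"plan":[[[0,0.4,0],[0,0,0],70],[[0,0.8,0],[0,0,0],70],[[0,0.8,0],[0,0,0],70],[[0,0.8,0],[0,0,0],70],[[0,0.8,0],[0,0,0],70],[[0,0.8,0],[0,0,0],70],[[0,0.8,0],[0,0,0],70],[[0,0.8,0],[0,0,0],70],[[0,0.8,0],[0,0,0],70],[[0,0.4,0],[0,0,0],70],[[0,0,0],[0,0,0],70],[[0,0,0],[0,0,0],70]]}'
python3 - <<'E'
from h import *
a=imaging.read_camera("top"); b=imaging.read_camera("scene")
v=np.vstack([a[110:290,150:490],b[125:305,150:490]])
cv2.imwrite("pics/fin.png",cv2.resize(v[:,:,::-1],None,fx=1.6,fy=1.6))
E
```

```text
time_s: 35.08
tcp_pos: [0.3931, 0.2464, 0.2029]
orientation: [-0.0, 1.0, 0.001, 0.001]
wrist_force: [-0.2, 0.3, -0.3]
gripper_width: 0.0705
grip_force: 0.0
time_s: 36.08
tcp_pos: [0.392, 0.4258, 0.1996]
orientation: [-0.001, 1.0, -0.001, -0.001]
wrist_force: [0.6, 0.2, -0.2]
gripper_width: 0.07
grip_force: 0.0
```

View pics/fin.png

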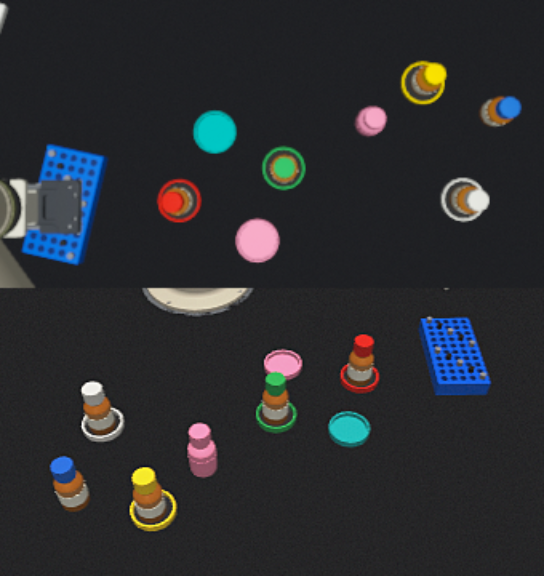

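Both views show all four bottles upright in their cups, for example red at (178,201) and yellow at (423,82) in the top half. The blue bottle, rack and look-alikes are unmoved. I'll hand in.

```bash
python3 -c "from cell import robot; print(robot.job_done())"
```

```text
the job is handed in; nothing more can be done
None
```

The red, yellow, green and white bottles each stand upright and released in the cup of their colour; the blue bottle, vial rack and look-alikes were left alone, and I handed the job in at about 36 s.

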